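# Index the parts carousel with its ratchet lever

### The arm

A 6-joint arm with a two-finger parallel gripper is mounted at the origin on the work surface. World frame = base frame: x ahead of the robot, y to its left, z up, the work surface at z = 0. Lengths are in m, angles in rad, forces in N, time in s.
With the tool pointing down it reaches from about 0.35 to 0.775 m from the base axis. Payload 7.3 kg.
Tool frame: the origin (TCP) lies midway between the tips of the shut fingers; the grasp point (between the pads) lies 19 mm behind it (robot.grip_depth is the z of the grasp point in the tool frame, in m); z points along the fingers, y is the line along which they close (so a half turn about z gives the same grasp; the last joint's range is limited). The gripper opens to 92 mm and grips with 3 to 60 N. Pads are 19 mm wide; open, the fingers measure 130 mm over their backs; the gripper's body (75 mm by 190 mm) begins 47 mm behind the grasp point.
Start: joints at [-1.267, 0.342, 1.524, -0, 1.275, -0.146], TCP at [0.228, -0.473, 0.206] pointing down, gripper open.
Joint ranges: [-2.53, 2.53], [-0.77, 2.02], [0.04, 2.7], [-1, 4.14], [0.28, 2.66], [-3.11, 3.11]. Speed limits (rad/s): [2.57, 2.57, 3.14, 3.14, 3.14, 3.14].

### API

Orientations are given as [roll, pitch, yaw] about the fixed x, y, z axes, in that order (R = Rz(yaw) Ry(pitch) Rx(roll)).
In Python, from cell import robot, viewer gives the robot as it stands.
- The arm moves only by the tool step_arm, never from a script. Its argument "increments" is a list of rows, each an object with "delta_pos": the shift along the tool's x, y, z in cm, a list of three; "dr": the turn, a rotation vector about the tool's x, y, z in degrees, a list of three; "fingers": the closure, from -1 (fully open) to 1 (shut), so that 0 is half open. In form: [{"delta_pos": [tx, ty, tz], "dr": [wx, wy, wz], "fingers": fingers}, ...]. A call has exactly 5 rows; each row is the pose to reach, as a shift and turn from the pose commanded when the call began, along the tool's axes at that moment; what a row does not reach only later rows make up. A row lasts 1/8 s, in which the tool goes at most 62.5 mm and 10.7 degrees, less where a joint would pass 70% of its speed; a pose out of reach is approached as far as the arm can. A call with a gripper value outside its range is refused whole. The fingers move at their own pace and stop on an object; "newtons" is the grip in N (left out, the last holds). Time passes only in rows, so rows that repeat a pose let the fingers close, or fill a call up. It gives the time, the measured TCP pose, the force, the opening and the grip force at its end, in the units of the state.
- robot.observe(): the state, without advancing time (a new reading comes with each control period).
- viewer.read_camera(name): name is "scene" or "top" or "wrist"; returns the picture (400x640x3 uint8, red, green, blue); there is no depth.
- viewer.camera_params(name): a dict with "K" (3x3 intrinsics, pixels), "T" (4x4, takes a point from camera to world coordinates). Camera axes: x right, y down, z forward; pixel columns grow to the right and rows downward; lengths in m; the calibration is good to about 2 mm. A picture is of the moment at which its call begins: read the wrist's pose just before it. camera_params takes no time and is no camera call; for the wrist camera it gives the pose at the moment of the call.
- robot.hand_in(): hands the job in; it is judged then, once.
The state is a dict: "time": time; "qpos": joint angles; "qvel": joint speeds; "joint_efforts": joint torques, N m; "tool_pos": TCP position; "tool_rot": TCP orientation; "contact_force": force on the tool from outside, world axes, zero at the start; "torque": the same for the moment, N m; "opening": finger opening in m; "grip_force": force on a finger pad.
Only numpy, scipy, OpenCV 4.12 (cv2) and the standard library are available. Lean on these libraries where they do the work, as an engineer would, in place of code of your own. Each camera call takes 0.05 s, during which the arm holds its last target. There are 200 camera calls.

### The job

One of the two parts carousels on the bench has a tall black can capacitor standing on its dial. By its upright knob, pump that carousel's ratchet lever back and forth in full strokes, from stop to stop, until the pocket with the capacitor stands between the two posts at the mouth of the steel chute, and not past it. Finish with the lever back at its home stop, on the robot's left, and let go; do not move the other carousel's lever.

Things in the scene. Friction and masses are not known exactly. Their poses are not given: they have to be found in the camera images.
- indexer: Carousel to work: grey base plate 190x190x10 mm, fixed. Origin: on the bench at the vertical axis of its dial and lever. Dial 174 mm over 12 rim teeth, top 50 mm up, pockets at radius 57 mm; its capacitor is 24 mm across, top 90 mm up. Chute on the +x side (away from the robot), with two thin posts 95 mm high, 96 mm from the axis. Knob stops, in its axes: home x -122 y +45, far x -122 y -45 mm.
- indexer_knob (a point): Middle of the lever's upright black knob, 24 mm wide, 58 to 120 mm above the bench (this point: 90), turning freely on its post. It swings level, 130 mm from the axis, 0.70 rad counter-clockwise from above from home to far stop: this drives the dial (about 3 N); the way back slips. No spring. It starts 0 to 33 mm off home and must return within 15 mm of home to take the next tooth.
- indexer_dial (a joint): Dial angle in rad, counter-clockwise seen from above. 0: the capacitor's pocket is at the chute. Starts at -1.95 to -0.75. Each full stroke brings it to the next multiple of 0.524 (30 degrees), so the first may move it less than a tooth. Friction holds it where it is left.
- spare_knob (a point): Middle of the same knob on the other carousel, 90 mm above the bench. That carousel is alike but has only flat parts on its dial. Not to be moved.

How it is judged:
On the way, in this order (a step that is already met when the one before it is completed fails the run):
1. the lever of the right carousel is swung across to its far stop (knob past 15 mm beyond the middle) (y of indexer_knob in the frame of indexer below -0.015 m).
2. it is brought back to the home side (knob within 25 mm of its home stop) (y of indexer_knob in the frame of indexer above 0.02 m).
3. it is swung across again for a further tooth (y of indexer_knob in the frame of indexer below -0.015 m).
At the end, for the whole second after the job is handed in: The capacitor's pocket is at the chute (dial within 0.2 rad, 11 degrees, of 0), and the lever is back at home (knob within 20 mm of its home stop) (value of joint indexer_dial between -0.2 and 0.2 rad and y of indexer_knob in the frame of indexer above 0.025 m); the robot touches nothing.
It fails at once if the other carousel's lever is moved (its knob by more than 15 mm) (distance of spare_knob from where it was at the start of the episode above 0.015 m).
It also fails if it takes over 48 s, if anything falls off the work surface, if the arm or the gripper's body presses on something with over 40 N, if the wrist force passes 120 N, or if a joint passes its speed limit or range.

## Working session

There is one attempt and no reset: what is moved stays moved. The work goes in short steps, Python scripts to look and compute and a tool call to move; the robot and the scene stay as the last step left them, time stands still between calls to the robot, and variables do not carry over. Pictures are saved under pics/ and viewed, at most 10 in all, crops included, and the job is handed in when it is done.

Besides the shell and the picture viewer there is one more tool, called after "Request:" in YAML: its name, and indented under it one key for each argument. step_arm: Moves the arm, as the interface text tells. Its arguments: {"type":"object","properties":{"increments":{"type":"array"},"newtons":{"type":"number"}},"required":["increments"]}

```bash
mkdir -p pics; ls; python3 - <<'E'
from cell import robot, viewer
import cv2,numpy as np
for n in("scene","top"):
    cv2.imwrite(f"pics/{n}0.png",viewer.read_camera(n)[:,:,::-1])
    p=viewer.camera_params(n);print(n,np.array(p["K"]).round(1).tolist(),np.array(p["T"]).round(3).tolist())
s=robot.observe();print(s)
E
```

```text
pics
scene [[458.0, 0.0, 324.4], [0.0, 458.0, 202.5], [0.0, 0.0, 1.0]] [[0.267, 0.81, -0.521, 0.993], [0.964, -0.216, 0.158, -0.114], [0.015, -0.545, -0.839, 0.782], [0.0, 0.0, 0.0, 1.0]]
top [[485.9, 0.0, 323.3], [0.0, 485.9, 199.5], [0.0, 0.0, 1.0]] [[0.085, -0.976, 0.199, 0.372], [-0.996, -0.084, 0.013, 0.011], [0.004, -0.2, -0.98, 1.012], [0.0, 0.0, 0.0, 1.0]]
{'time': 0.1, 'qpos': array([-1.26700925e+00,  3.42642616e-01,  1.52492567e+00,  9.96807954e-06,
        1.27539131e+00, -1.46032828e-01]), 'qvel': array([-0.00051062, -0.00344627, -0.0035097 ,  0.00035745, -0.00230411,
       -0.00188496]), 'joint_efforts': array([ 1.90317049e-03, -4.32006741e+01, -2.44692922e+01,  7.19227293e-02,
        5.26690960e-02, -4.39176017e-05]), 'tool_pos': array([ 0.22816112, -0.47239548,  0.20511843]), 'tool_rot': array([-3.14024165e+00, -2.08340870e-04,  4.49816854e-01]), 'contact_force': array([-0.33226252,  0.30060694, -0.82853279]), 'torque': array([ 0.04176996, -0.00122263, -0.02200887]), 'grip_force': 0.0, 'opening': 0.09142699082071028}
```

View pics/top0.png

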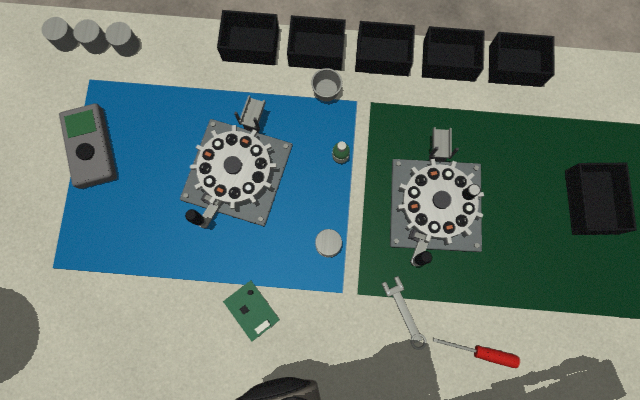

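View pics/scene0.png

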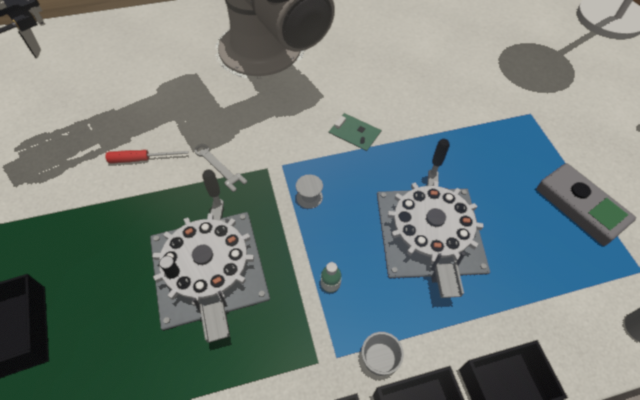

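Top view: the green-mat carousel (hub ≈ (442,200)) carries the tall can, whose top is at ≈ (474,190). Its chute is at (442,145) and its knob near (422,258). The blue-mat one has only flat parts.

```bash
python3 - <<'E'
import cv2
a=cv2.imread("pics/top0.png")[115:275,370:510]
cv2.imwrite("pics/crop.png",cv2.resize(a,None,fx=3.75,fy=3.75,interpolation=cv2.INTER_CUBIC))
E
cat > h.py <<'E'
from cell import robot, viewer
import numpy as np
def world(name,px,z):
    p=viewer.camera_params(name);K=np.array(p["K"]);T=np.array(p["T"])
    d=T[:3,:3]@np.linalg.solve(K,[px[0],px[1],1]);return T[:3,3]+d*(z-T[2,3])/d[2]
E
```

```text
(no output)
```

View pics/crop.png

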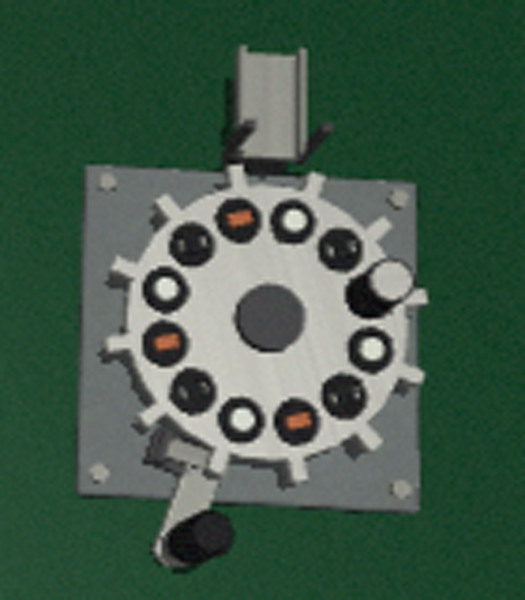

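The crop shows plate corners (86,166), (416,184), (418,511), (79,494), hub (270,318), can top (390,281) and knob top (212,533).

```bash
cat >> h.py <<'E'
def wc(x,y,z): return world("top",(x/3.75+370-.37,y/3.75+115-.37),z)
E
python3 - <<'E'
from h import *
C=[wc(*c,.01) for c in[(86,166),(416,184),(418,511),(79,494)]]
o=np.mean(C,0);print("plate",o.round(4)); 
fx=(C[0]-C[3]+C[1]-C[2]);fy=(C[0]-C[1]+C[3]-C[2])
print("sizes",[np.linalg.norm(C[i]-C[i-1]).round(3) for i in range(4)])
print("hub",wc(270,318,.053).round(4))
yaw=np.mean([np.arctan2(fx[1],fx[0]),np.arctan2(-fy[0],fy[1])]);print("yaw",yaw)
h=wc(270,318,.053)[:2]; o=(o[:2]+h)/2
R=np.array([[np.cos(yaw),-np.sin(yaw)],[np.sin(yaw),np.cos(yaw)]])
for n,c in dict(cap=(390,281,.09),knob=(212,533,.12),chute=(271,48,.04),p1=(250,124,.095),p2=(324,128,.095)).items():
    w=wc(*c)[:2];l=R.T@(w-o);print(n,w.round(4),l.round(4),np.hypot(*l).round(4),np.arctan2(l[1],l[0]).round(3))
for n,y in("home",45),("mid",0),("far",-45): print(n,(o+R@[-.001*(130**2-y*y)**.5,y/1000]).round(4))
print("spare",world("top",(194,217),.12),o)
E
```

```text
plate [ 0.5858 -0.213   0.01  ]
sizes [np.float64(0.188), np.float64(0.188), np.float64(0.187), np.float64(0.187)]
hub [ 0.5873 -0.214   0.053 ]
yaw 0.03142564079158128
cap [ 0.6039 -0.2667] [ 0.0157 -0.0537] 0.056 -1.287
knob [ 0.4626 -0.1739] [-0.1227  0.0435] 0.1302 2.801
chute [ 0.7452 -0.212 ] [ 0.1586 -0.0035] 0.1587 -0.022
p1 [ 0.6811 -0.1899] [0.0952 0.0206] 0.0974 0.213
p2 [ 0.6822 -0.2287] [ 0.0951 -0.0182] 0.0969 -0.189
home [ 0.4632 -0.1723]
mid [ 0.4566 -0.2176]
far [ 0.4661 -0.2623]
spare [0.49955288 0.25947807 0.12      ] [ 0.5865436  -0.21349312]
```

Request:
step_arm:
  increments:
    - {"delta_pos": [5.4, -2.7, 0], "dr": [0, 0, 6], "fingers": -1}
    - {"delta_pos": [10.8, -5.4, 0], "dr": [0, 0, 12], "fingers": -1}
    - {"delta_pos": [16.2, -8, 0], "dr": [0, 0, 18], "fingers": -1}
    - {"delta_pos": [21.6, -10.7, 0], "dr": [0, 0, 24], "fingers": -1}
    - {"delta_pos": [27, -13.4, 0], "dr": [0, 0, 24], "fingers": -1}
  newtons: 15

```text
time: 0.72
tool_pos: [0.414, -0.233, 0.2056]
tool_rot: [-3.142, 0.0, 0.029]
contact_force: [0.7, -0.8, -0.1]
opening: 0.0915
grip_force: 0.0
```

```bash
python3 - <<'E'
from h import *
s=robot.observe();print(s["time"],s["tool_pos"],s["tool_rot"])
c=viewer.camera_params("wrist");print(np.array(c["T"]).round(3).tolist())
y=.0314;d=np.array([.463,-.173])-s["tool_pos"][:2]
print("tool xy cm",(d@[np.cos(y),np.sin(y)]*100).round(2),(d@[np.sin(y),-np.cos(y)]*100).round(2))
E
```

```text
0.725 [ 0.41395561 -0.23301863  0.20558343] [-3.14157907e+00  1.29828277e-04  2.93878154e-02]
[[0.03, -0.952, -0.303, 0.495], [-1.0, -0.028, -0.01, -0.23], [0.001, 0.304, -0.953, 0.384], [0.0, 0.0, 0.0, 1.0]]
tool xy cm 5.09 -5.84
```

Request:
step_arm:
  increments:
    - {"delta_pos": [2.5, -2.9, 0], "dr": [0, 0, 0], "fingers": -1}
    - {"delta_pos": [4.9, -5.7, 0], "dr": [0, 0, 0], "fingers": -1}
    - {"delta_pos": [4.9, -5.7, 2], "dr": [0, 0, 0], "fingers": -1}
    - {"delta_pos": [4.9, -5.7, 4], "dr": [0, 0, 0], "fingers": -1}
    - {"delta_pos": [4.9, -5.7, 4], "dr": [0, 0, 0], "fingers": -1}

```text
time: 1.35
tool_pos: [0.4594, -0.1755, 0.1643]
tool_rot: [-3.14, 0.003, 0.031]
contact_force: [0.0, -0.6, 0.2]
opening: 0.0918
grip_force: 0.0
```

```bash
python3 - <<'E'
from h import *
import cv2
s=robot.observe();print(s["time"],s["tool_pos"],s["tool_rot"])
cv2.imwrite("pics/w1.png",viewer.read_camera("wrist")[:,:,::-1])
p=viewer.camera_params("wrist");K=np.array(p["K"]);T=np.array(p["T"])
c=np.linalg.inv(T)@[.463,-.173,.12,1];print(K@c[:3]/c[2])
E
```

```text
1.35 [ 0.45938303 -0.17550901  0.16429265] [-3.13962285  0.00330384  0.03121224]
[317.96854194 206.84832804   1.        ]
```

View pics/w1.png

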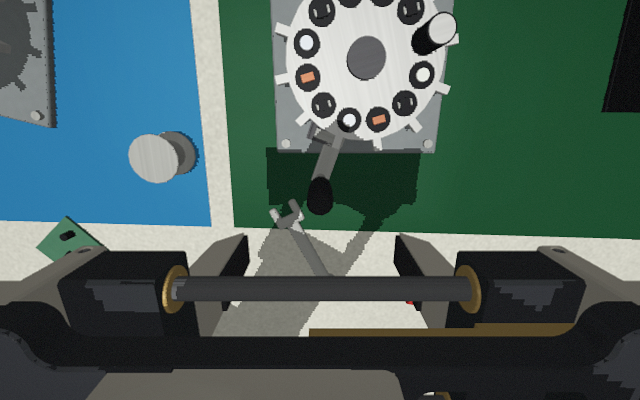

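The wrist view shows the knob top at ≈ (320,203), against (318,207) predicted. The estimate is good, so I descend and grip.

Request:
step_arm:
  increments:
    - {"delta_pos": [0.3, -0.2, 3], "dr": [0, 0, 0], "fingers": -1}
    - {"delta_pos": [0.3, -0.2, 6], "dr": [0, 0, 0], "fingers": -1}
    - {"delta_pos": [0.3, -0.2, 8.4], "dr": [0, 0, 0], "fingers": -1}
    - {"delta_pos": [0.3, -0.2, 8.4], "dr": [0, 0, 0], "fingers": 0.2}
    - {"delta_pos": [0.3, -0.2, 8.4], "dr": [0, 0, 0], "fingers": 0.6}

```text
time: 2.02
tool_pos: [0.4642, -0.1747, 0.0831]
tool_rot: [3.14, -0.002, 0.031]
contact_force: [-0.1, 0.7, -0.0]
opening: 0.0762
grip_force: 0.0
```

Request:
step_arm:
  increments:
    - {"delta_pos": [0, 0, 0], "dr": [0, 0, 0], "fingers": 1}
    - {"delta_pos": [0, 0, 0], "dr": [0, 0, 0], "fingers": 1}
    - {"delta_pos": [0, 0, 0], "dr": [0, 0, 0], "fingers": 1}
    - {"delta_pos": [0, 0, 0], "dr": [0, 0, 0], "fingers": 1}
    - {"delta_pos": [0, 0, 0], "dr": [0, 0, 0], "fingers": 1}
  newtons: 15

```text
time: 2.65
tool_pos: [0.4633, -0.1741, 0.0817]
tool_rot: [3.142, 0.0, 0.031]
contact_force: [-0.3, 0.4, -0.6]
opening: 0.0265
grip_force: 0.0
```

Request:
step_arm:
  increments:
    - {"delta_pos": [0, 0, 0], "dr": [0, 0, 0], "fingers": 1}
    - {"delta_pos": [0, 0, 0], "dr": [0, 0, 0], "fingers": 1}
    - {"delta_pos": [-0.4, 1.2, 0], "dr": [0, 0, 0], "fingers": 1}
    - {"delta_pos": [-0.65, 2.5, 0], "dr": [0, 0, 0], "fingers": 1}
    - {"delta_pos": [-0.75, 3.7, 0], "dr": [0, 0, 0], "fingers": 1}

```text
time: 3.28
tool_pos: [0.4572, -0.2127, 0.0818]
tool_rot: [3.141, -0.001, 0.03]
contact_force: [3.8, 1.2, -1.4]
opening: 0.023
grip_force: 15.0
```

Request:
step_arm:
  increments:
    - {"delta_pos": [0, 1.2, 0], "dr": [0, 0, 0], "fingers": 1}
    - {"delta_pos": [0.15, 2.4, 0], "dr": [0, 0, 0], "fingers": 1}
    - {"delta_pos": [0.4, 3.6, 0], "dr": [0, 0, 0], "fingers": 1}
    - {"delta_pos": [0.75, 4.8, 0], "dr": [0, 0, 0], "fingers": 1}
    - {"delta_pos": [0.85, 5.1, 0], "dr": [0, 0, 0], "fingers": 1}

```text
time: 3.9
tool_pos: [0.4666, -0.2614, 0.0816]
tool_rot: [-3.139, 0.002, 0.03]
contact_force: [-0.3, 11.7, 7.3]
opening: 0.0232
grip_force: 15.0
```

Request:
step_arm:
  increments:
    - {"delta_pos": [0, 0.1, 0], "dr": [0, 0, 0], "fingers": 1}
    - {"delta_pos": [0.05, 0.2, 0], "dr": [0, 0, 0], "fingers": 1}
    - {"delta_pos": [0.05, 0.2, 0], "dr": [0, 0, 0], "fingers": 1}
    - {"delta_pos": [0.05, 0.2, 0], "dr": [0, 0, 0], "fingers": 1}
    - {"delta_pos": [0.05, 0.2, 0], "dr": [0, 0, 0], "fingers": 1}

```text
time: 4.53
tool_pos: [0.4666, -0.2614, 0.0816]
tool_rot: [-3.137, 0.003, 0.031]
contact_force: [-1.6, 12.2, 6.6]
opening: 0.0232
grip_force: 15.0
```

```bash
python3 - <<'E'
from h import *
import cv2
s=robot.observe();print(s["time"],s["tool_pos"],s["contact_force"])
a=viewer.read_camera("top")[115:275,370:510,::-1]
cv2.imwrite("pics/t2.png",cv2.resize(a,None,fx=3.75,fy=3.75,interpolation=cv2.INTER_CUBIC))
E
```

```text
4.525 [ 0.46655284 -0.26141834  0.08155253] [-1.59535336 12.20498489  6.6216192 ]
```

View pics/t2.png

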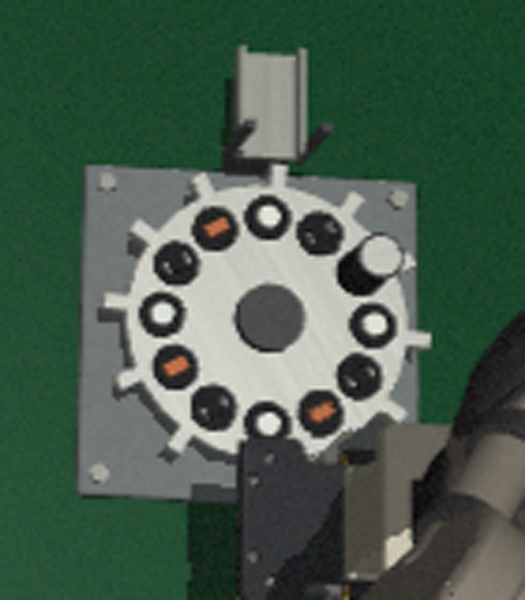

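The knob is at the far stop. The can pocket is now two teeth short of the chute (can at (360,270) in the crop, white pocket at the mouth), so two more strokes.

Request:
step_arm:
  increments:
    - {"delta_pos": [-0.4, -1.2, 0], "dr": [0, 0, 0], "fingers": 1}
    - {"delta_pos": [-0.7, -2.4, 0], "dr": [0, 0, 0], "fingers": 1}
    - {"delta_pos": [-0.85, -3.6, 0], "dr": [0, 0, 0], "fingers": 1}
    - {"delta_pos": [-0.9, -4.8, 0], "dr": [0, 0, 0], "fingers": 1}
    - {"delta_pos": [-0.8, -6, 0], "dr": [0, 0, 0], "fingers": 1}

```text
time: 5.2
tool_pos: [0.4576, -0.2038, 0.0818]
tool_rot: [3.141, 0.0, 0.031]
contact_force: [1.7, -4.5, -2.4]
opening: 0.023
grip_force: 15.0
```

Request:
step_arm:
  increments:
    - {"delta_pos": [0.15, -1.1, 0], "dr": [0, 0, 0], "fingers": 1}
    - {"delta_pos": [0.4, -2.2, 0], "dr": [0, 0, 0], "fingers": 1}
    - {"delta_pos": [0.65, -3, 0], "dr": [0, 0, 0], "fingers": 1}
    - {"delta_pos": [0.7, -3.3, 0], "dr": [0, 0, 0], "fingers": 1}
    - {"delta_pos": [0.7, -3.3, 0], "dr": [0, 0, 0], "fingers": 1}

```text
time: 5.82
tool_pos: [0.4639, -0.1716, 0.0818]
tool_rot: [3.14, -0.0, 0.031]
contact_force: [2.2, -4.1, -1.6]
opening: 0.0233
grip_force: 15.0
```

Request:
step_arm:
  increments:
    - {"delta_pos": [-0.4, 1.2, 0], "dr": [0, 0, 0], "fingers": 1}
    - {"delta_pos": [-0.65, 2.4, 0], "dr": [0, 0, 0], "fingers": 1}
    - {"delta_pos": [-0.8, 3.6, 0], "dr": [0, 0, 0], "fingers": 1}
    - {"delta_pos": [-0.8, 4.8, 0], "dr": [0, 0, 0], "fingers": 1}
    - {"delta_pos": [-0.7, 6, 0], "dr": [0, 0, 0], "fingers": 1}

```text
time: 6.45
tool_pos: [0.4584, -0.2315, 0.0817]
tool_rot: [-3.14, -0.0, 0.03]
contact_force: [5.0, 5.1, -0.3]
opening: 0.0233
grip_force: 15.0
```

Request:
step_arm:
  increments:
    - {"delta_pos": [0.2, 1.1, 0], "dr": [0, 0, 0], "fingers": 1}
    - {"delta_pos": [0.45, 2.2, 0], "dr": [0, 0, 0], "fingers": 1}
    - {"delta_pos": [0.7, 3, 0], "dr": [0, 0, 0], "fingers": 1}
    - {"delta_pos": [0.8, 3.3, 0], "dr": [0, 0, 0], "fingers": 1}
    - {"delta_pos": [0.8, 3.3, 0], "dr": [0, 0, 0], "fingers": 1}

```text
time: 7.08
tool_pos: [0.4664, -0.2614, 0.0816]
tool_rot: [-3.135, 0.002, 0.03]
contact_force: [1.1, 13.1, 5.4]
opening: 0.0229
grip_force: 15.0
```

Request:
step_arm:
  increments:
    - {"delta_pos": [-0.4, -1.2, 0], "dr": [0, 0, 0], "fingers": 1}
    - {"delta_pos": [-0.7, -2.4, 0], "dr": [0, 0, 0], "fingers": 1}
    - {"delta_pos": [-0.85, -3.6, 0], "dr": [0, 0, 0], "fingers": 1}
    - {"delta_pos": [-0.9, -4.8, 0], "dr": [0, 0, 0], "fingers": 1}
    - {"delta_pos": [-0.8, -6, 0], "dr": [0, 0, 0], "fingers": 1}

```text
time: 7.7
tool_pos: [0.4575, -0.2044, 0.0818]
tool_rot: [3.141, 0.0, 0.031]
contact_force: [2.1, -2.7, -2.3]
opening: 0.0231
grip_force: 15.0
```

Request:
step_arm:
  increments:
    - {"delta_pos": [0.15, -1.1, 0], "dr": [0, 0, 0], "fingers": 1}
    - {"delta_pos": [0.4, -2.2, 0], "dr": [0, 0, 0], "fingers": 1}
    - {"delta_pos": [0.65, -3, 0], "dr": [0, 0, 0], "fingers": 1}
    - {"delta_pos": [0.7, -3.3, 0], "dr": [0, 0, 0], "fingers": 1}
    - {"delta_pos": [0.7, -3.3, 0], "dr": [0, 0, 0], "fingers": 1}

```text
time: 8.32
tool_pos: [0.4639, -0.1716, 0.0817]
tool_rot: [3.14, -0.0, 0.031]
contact_force: [2.0, -2.8, -1.4]
opening: 0.0232
grip_force: 15.0
```

```bash
python3 - <<'E'
from h import *
import cv2
a=viewer.read_camera("top")[115:275,370:510,::-1]
cv2.imwrite("pics/t3.png",cv2.resize(a,None,fx=3.75,fy=3.75,interpolation=cv2.INTER_CUBIC))
E
```

```text
(no output)
```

View pics/t3.png

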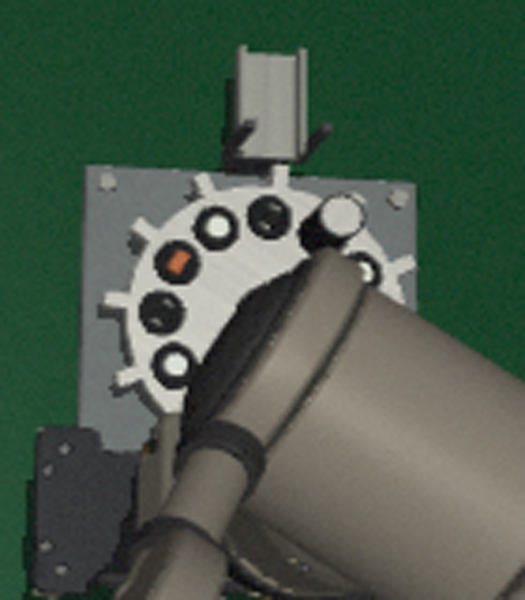

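The can (top at (342,215)) is now exactly one tooth short. One more stroke there and back, then release.

Request:
step_arm:
  increments:
    - {"delta_pos": [-0.4, 1.2, 0], "dr": [0, 0, 0], "fingers": 1}
    - {"delta_pos": [-0.65, 2.4, 0], "dr": [0, 0, 0], "fingers": 1}
    - {"delta_pos": [-0.8, 3.6, 0], "dr": [0, 0, 0], "fingers": 1}
    - {"delta_pos": [-0.8, 4.8, 0], "dr": [0, 0, 0], "fingers": 1}
    - {"delta_pos": [-0.7, 6, 0], "dr": [0, 0, 0], "fingers": 1}

```text
time: 9.0
tool_pos: [0.4584, -0.2312, 0.0817]
tool_rot: [-3.139, 0.0, 0.03]
contact_force: [5.5, 4.5, 0.3]
opening: 0.023
grip_force: 15.0
```

Request:
step_arm:
  increments:
    - {"delta_pos": [0.2, 1.1, 0], "dr": [0, 0, 0], "fingers": 1}
    - {"delta_pos": [0.45, 2.2, 0], "dr": [0, 0, 0], "fingers": 1}
    - {"delta_pos": [0.7, 3, 0], "dr": [0, 0, 0], "fingers": 1}
    - {"delta_pos": [0.8, 3.3, 0], "dr": [0, 0, 0], "fingers": 1}
    - {"delta_pos": [0.8, 3.3, 0], "dr": [0, 0, 0], "fingers": 1}

```text
time: 9.62
tool_pos: [0.4664, -0.2613, 0.0815]
tool_rot: [-3.135, 0.002, 0.03]
contact_force: [2.5, 11.5, 6.1]
opening: 0.0231
grip_force: 15.0
```

Request:
step_arm:
  increments:
    - {"delta_pos": [-0.4, -1.2, 0], "dr": [0, 0, 0], "fingers": 1}
    - {"delta_pos": [-0.7, -2.4, 0], "dr": [0, 0, 0], "fingers": 1}
    - {"delta_pos": [-0.85, -3.6, 0], "dr": [0, 0, 0], "fingers": 1}
    - {"delta_pos": [-0.9, -4.8, 0], "dr": [0, 0, 0], "fingers": 1}
    - {"delta_pos": [-0.8, -6, 0], "dr": [0, 0, 0], "fingers": 1}

```text
time: 10.25
tool_pos: [0.4574, -0.2045, 0.0817]
tool_rot: [3.141, 0.0, 0.03]
contact_force: [3.3, -1.6, -0.6]
opening: 0.0231
grip_force: 15.0
```

Request:
step_arm:
  increments:
    - {"delta_pos": [0.15, -1.1, 0], "dr": [0, 0, 0], "fingers": 1}
    - {"delta_pos": [0.4, -2.2, 0], "dr": [0, 0, 0], "fingers": 1}
    - {"delta_pos": [0.65, -3, 0], "dr": [0, 0, 0], "fingers": 1}
    - {"delta_pos": [0.7, -3.3, 0], "dr": [0, 0, 0], "fingers": 1}
    - {"delta_pos": [0.7, -3.3, 0], "dr": [0, 0, 0], "fingers": 1}

```text
time: 10.88
tool_pos: [0.4639, -0.1716, 0.0818]
tool_rot: [3.14, -0.0, 0.031]
contact_force: [1.6, -3.0, -2.0]
opening: 0.0232
grip_force: 15.0
```

Request:
step_arm:
  increments:
    - {"delta_pos": [0, 0, 0], "dr": [0, 0, 0], "fingers": 0}
    - {"delta_pos": [0, 0, 0], "dr": [0, 0, 0], "fingers": -0.3}
    - {"delta_pos": [0, 0, 0], "dr": [0, 0, 0], "fingers": -0.3}
    - {"delta_pos": [0, 0, 0], "dr": [0, 0, 0], "fingers": -0.3}
    - {"delta_pos": [0, 0, 0], "dr": [0, 0, 0], "fingers": -0.3}

```text
time: 11.5
tool_pos: [0.4637, -0.1711, 0.0817]
tool_rot: [3.142, 0.0, 0.031]
contact_force: [-0.3, 0.6, 1.5]
opening: 0.0592
grip_force: 0.0
```

Lift straight up, then back toward the robot's right so the view is clear.

Request:
step_arm:
  increments:
    - {"delta_pos": [0, 0, -4], "dr": [0, 0, 0], "fingers": -0.3}
    - {"delta_pos": [0, 0, -8], "dr": [0, 0, 0], "fingers": -0.3}
    - {"delta_pos": [0, 0, -12], "dr": [0, 0, 0], "fingers": -0.3}
    - {"delta_pos": [-3, -4, -12], "dr": [0, 0, 0], "fingers": -0.3}
    - {"delta_pos": [-5, -8, -12], "dr": [0, 0, 0], "fingers": -0.3}

```text
time: 12.12
tool_pos: [0.4103, -0.092, 0.202]
tool_rot: [3.141, -0.001, 0.03]
contact_force: [0.6, 0.5, -1.1]
opening: 0.0595
grip_force: 0.0
```

Request:
step_arm:
  increments:
    - {"delta_pos": [0, -5, 0], "dr": [0, 0, 0], "fingers": -0.3}
    - {"delta_pos": [0, -10, 0], "dr": [0, 0, 0], "fingers": -0.3}
    - {"delta_pos": [0, -12, 0], "dr": [0, 0, 0], "fingers": -0.3}
    - {"delta_pos": [0, -12, 0], "dr": [0, 0, 0], "fingers": -0.3}
    - {"delta_pos": [0, -12, 0], "dr": [0, 0, 0], "fingers": -0.3}

```text
time: 12.75
tool_pos: [0.4077, 0.0267, 0.2017]
tool_rot: [3.141, -0.0, 0.031]
contact_force: [-0.0, -0.3, 0.5]
opening: 0.0595
grip_force: 0.0
```

```bash
python3 - <<'E'
from h import *
import cv2
a=viewer.read_camera("top")[:,:,::-1]
cv2.imwrite("pics/t4.png",a)
a=a[115:275,370:510]
cv2.imwrite("pics/t4c.png",cv2.resize(a,None,fx=3.75,fy=3.75,interpolation=cv2.INTER_CUBIC))
E
```

```text
(no output)
```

View pics/t4c.png

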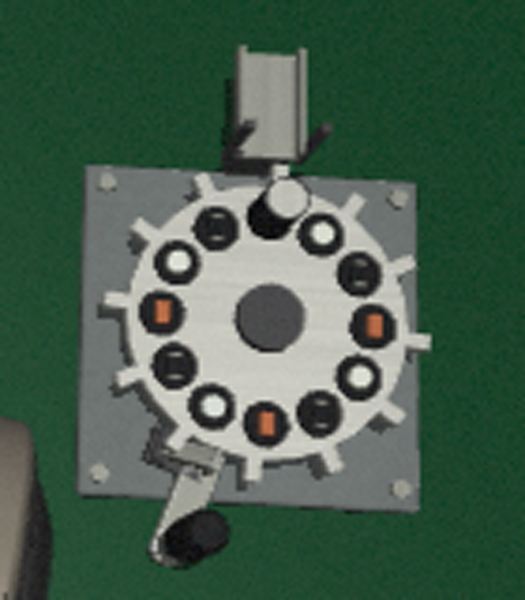

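The can's pocket is at the chute mouth (base (268,215), centred between the posts), and the lever is at home with its knob top at (207,532).

```bash
python3 -c "
from cell import robot
print(robot.hand_in())"
```

```text
the job is handed in; nothing more can be done
None
```

Job handed in (no verdict was returned): after three full strokes, the last picture shows the capacitor's pocket between the chute posts and the lever at its home stop, with the gripper let go and clear; the other carousel was never approached.

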